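# Cure a puppet's control rod in the lamp collar

### The arm

A 7-joint arm with a two-finger parallel gripper is mounted at the origin on the work surface. World frame = base frame: x ahead of the robot, y to its left, z up, the work surface at z = 0. Lengths are in m, angles in rad, forces in N, time in s.
With the tool pointing down it reaches from about 0.35 to 0.9 m from the base axis. Payload 7.2 kg.
Tool frame: the origin (TCP) lies at the very end of the fingers, on their centre line; the grasp point (between the pads) lies 19 mm behind it; z points along the fingers, y is the line along which they close (so a half turn about z gives the same grasp; the last joint's range is limited). The gripper opens to 85 mm and grips with 20 to 120 N. Pads are 22 mm wide; open, the fingers measure 114 mm over their backs; the gripper's body (76 mm by 85 mm) begins 54 mm behind the grasp point. The pads swing forward as they close: fully open they stand 13 mm farther back than shut.
Start: joints at [1.112, 0.411, -0.013, 1.596, 0.006, 1.134, -0.082], TCP at [0.238, -0.578, 0.231] pointing down, gripper open.
Joint ranges: [-2.95, 2.95], [-0.29, 1.99], [-1.47, 1.44], [0.14, 2.54], [-1.03, 4.17], [0.13, 1.85], [-2.86, 2.86]. Speed limits (rad/s): [2.39, 2.39, 3.01, 3.01, 3.14, 3.14, 3.14].

### API

Orientations are given as a unit quaternion [w, x, y, z].
In Python, from rig import env, optics gives the robot as it stands.
- The arm moves only by the tool move_arm, never from a script. Its argument "motion" is a list of rows, each an object of numbers: "tx", "ty", "tz": the shift along the tool's x, y, z in cm; "spin": the turn about the tool's z in degrees. A call has 1 to 8 rows; each row is the pose to reach, as a shift and turn from the pose commanded when the call began, along the tool's axes at that moment; what a row does not reach only later rows make up. A row lasts 1/10 s, in which the tool goes at most 50 mm and 8.59 degrees, less where a joint would pass 70% of its speed; a pose out of reach is approached as far as the arm can. A call with a gripper value outside its range is refused whole. "claw" is the gripper's target within -1 to 1 (shut at 1, half-way at 0, fully open at -1), set as the call begins (left out, the last holds). The fingers move at their own pace and stop on an object; "squeeze" is the grip in N (left out, the last holds). Time passes only in rows, so rows that repeat a pose let the fingers close. It gives the time, the measured TCP pose, the force, the opening and the grip force at its end, in the units of the state.
- env.observe(): the state, without advancing time (a new reading comes with each control period).
- optics.capture(name): name is "side" or "top"; returns a dict with "img" (384x512x3 uint8, red, green, blue), "intrinsics" (3x3 intrinsics, pixels), "k1" (the pictures are not rectified: a ray, as slopes to the right and down, at radius r is drawn at 1 + k1 r^2 times it, then the intrinsics apply), "rvec" (rotation vector, rad) and "tvec" (3), from world to camera coordinates, as OpenCV has them. Camera axes: x right, y down, z forward; pixel columns grow to the right and rows downward; lengths in m; the calibration is good to about 2 mm. A picture is of the moment at which its call begins. There is no depth.
- env.sign_off(): hands the job in; it is judged then, once.
The state is a dict: "time_s": time; "qpos": joint angles; "joint_vel": joint speeds; "joint_efforts": joint torques, N m; "position": TCP position; "orientation": TCP orientation; "wrist_force": force on the tool from outside, world axes, zero at the start; "ft_torque": the same for the moment, N m; "gripper_width": finger opening in m; "grip_force": force on a finger pad.
Only numpy, scipy, OpenCV 4.12 (cv2) and the standard library are available. Lean on these libraries where they do the work, as an engineer would, in place of code of your own. Each camera call takes 0.05 s, during which the arm holds its last target. There are 200 camera calls.

### The job

Lift the yellow cover off the curing lamp and hang it straddling the bar of the rail, resting level on its own. Then take the puppet control rod from its drying rack by the handle and lower it upright through the middle of the lamp's hole until the red band on the rod is level with the lamp's top. Its lacquer is still tacky, so the rod must never touch the lamp; finish while still holding it there, still, upright and centred in the hole, and leave the paint jar, copper bowl and rabbit figure where they are.

Things in the scene. Friction and masses are not known exactly. Their poses are not given: they have to be found in the camera images.
- mouth (a point): Curing lamp stand (fixed): centre of the round hole in the lamp head, level with the head's flat top, 130 mm above the table. The vertical hole is 20 mm in diameter, right through the 25 mm thick head; the space below is open down to the 12 mm base plate. z up, x along the head.
- cover_grip (a point): Yellow sheet-metal cover (loose, about 0.1 kg), at the start lying over the lamp head and its hole: grip point in the wooden fin on its ridge. The fin is 40 mm long (x), 12 mm thick (y) and ends 19 mm above this point; 25 mm below it is the inner ridge line. x along the ridge, z up; either way round is the same.
- cover_ridge (a point): Middle of the cover's inner ridge line (underside of the roof), 25 mm below cover_grip; x along the ridge. At the start it is 16 mm above the lamp's top. With the cover seated on the bar it lies 9 mm above the bar's centre line.
- rail_mid (a point): Rail, fixed in place: middle of the centre line of a level steel bar, 16 mm in diameter and 180 mm long, along this point's x, 140 mm above the table. It stands on two 14 mm posts, 83 mm either side of the middle, on a wooden base board of 200 by 90 mm. z up.
- rod_grip (a point): Puppet control rod (loose, about 0.09 kg): centre, on the axis, of its dark wooden handle, a round cylinder 24 mm in diameter. It hangs upright in the rack's hole, handle up, its flange resting on the rack's top. This point is 152 mm above the tip. z along the rod to the handle's end.
- rod_band (a point): Middle of the red band on the rod, on its axis: the band is 12 mm high, its middle 84 mm above the tip, 26 mm below the flange and 68 mm below rod_grip.
- rod_tip (a point): Bottom tip of the rod, on its axis; z along the rod to the handle.
- rod: The whole rod; origin at the bottom tip, z along the rod to the handle. From the tip: blue rod of 8 mm diameter up to 110 mm, brass flange of 28 mm diameter from 110 to 116 mm, wooden handle from 116 to 182 mm.
- cover: The whole cover; origin and axes as cover_ridge. A small gable roof, 60 mm long (x), two panels sloping down 30 degrees to either side (y), with vertical skirts 66 mm apart inside (72 outside) reaching 49 mm below the inner ridge line; ends open.
- stand: The whole lamp stand; origin on the table straight below the hole, axes as mouth. The hole is centred in a grey block 60 (x) by 56 mm (y), continued by a black arm of the same width to 74 mm on the -x side, over the post. Nothing is higher than the head's top.
- rail: The whole rail; its origin is on the table below rail_mid, axes as rail_mid.
- rack: Wooden drying rack, fixed in place: base board, post on its -x side and a 12 mm thick top plate whose top is 130 mm above the table, with a 16 mm hole in which the rod hangs loosely; 50 mm wide (y). Its origin is on the table straight below the hole. The rod is lifted straight up out of it (its tip clears the top after 110 mm).
- paint_jar: Bystander: paint jar with red lid, 56 mm in diameter, 70 mm high, loose; origin at the centre of its underside.
- bowl: Bystander: copper bowl, 84 mm in diameter, 35 mm high, loose; origin at the centre of its underside.
- rabbit: Bystander: small rabbit figure with red coat, 56 mm in diameter, 105 mm high, loose; origin at the centre of its underside.
Things that resemble listed ones, but are neither listed nor needed, are in the scene too. What is meant by the rail is not turquoise, and is the smaller of those in its own colour.

How it is judged:
On the way:
1. the cover hangs level on the rail's bar, straddling it, let go and at rest (contact force between cover and rail above 0.2 N and contact force between cover and the fingers below 0.05 N and x of cover_ridge in the frame of rail_mid between -0.055 and 0.055 m and y of cover_ridge in the frame of rail_mid between -0.012 and 0.012 m and z of cover_ridge in the frame of rail_mid between 0.005 and 0.016 m and angle between cover_ridge's own z axis and vertical below 0.3 rad and angle between the x axis of cover_ridge and the x axis of rail_mid, either way round below 0.3 rad and linear speed of cover below 0.03 m/s), for 0.3 s.
At the end, for the whole second after the job is handed in: Cover on the bar (within 55 mm of its middle, 0.3 rad of level and of the bar), let go, at rest. Rod in the grip, still, within 0.07 rad of upright, axis within 3 mm of the hole's centre, red band's middle within 6 mm of the lamp's top, touching neither lamp nor rack (all of step 1 and horizontal distance between rod_band and mouth below 0.003 m and z of rod_band in the frame of mouth between -0.006 and 0.006 m and angle between rod's own z axis and vertical below 0.07 rad and linear speed of rod below 0.02 m/s and contact force between the fingers and rod above 1 N and contact force between rod and stand below 0.1 N and contact force between rod and rack below 0.1 N); the arm keeps its last pose, push and grip.
It fails at once if the rod touches the lamp stand (contact force between rod and stand above 0.1 N).
It fails at once if the paint jar is moved by more than 15 mm (distance of paint_jar from where it was at the start of the episode above 0.015 m).
It fails at once if the copper bowl is moved by more than 15 mm (distance of bowl from where it was at the start of the episode above 0.015 m).
It fails at once if the rabbit figure is moved by more than 15 mm (distance of rabbit from where it was at the start of the episode above 0.015 m).
It also fails if it takes over 56 s, if anything falls off the work surface, if the arm or the gripper's body presses on something with over 40 N, if the wrist force passes 120 N, or if a joint passes its speed limit or range.

## Working session

There is one attempt and no reset: what is moved stays moved. The work goes in short steps, Python scripts to look and compute and a tool call to move; the robot and the scene stay as the last step left them, time stands still between calls to the robot, and variables do not carry over. Pictures are saved under pics/ and viewed, at most 10 in all, crops included, and the job is handed in when it is done.

Besides the shell and the picture viewer there is one more tool, called after "Request:" by a JSON object that holds its "name" and its "arguments", one argument or row to a line. move_arm: Moves the arm, as the interface text tells. Its arguments: {"type":"object","properties":{"motion":{"type":"array"},"claw":{"type":"number"},"squeeze":{"type":"number"}},"required":["motion"]}

```bash
mkdir -p pics; ls
cat > h.py <<'E'
import numpy as np,cv2
from rig import env,optics
def cap(n,f=None):
    c=optics.capture(n)
    if f: cv2.imwrite(f,c['img'][:,:,::-1])
    return c
def RT(c): return cv2.Rodrigues(np.array(c['rvec'],float))[0],np.array(c['tvec'],float).ravel()
def ray(c,uv):
    K=np.array(c['intrinsics']);R,t=RT(c)
    d=(np.linalg.inv(K)@np.r_[np.array(uv,float),1])[:2];s=d.copy()
    for _ in range(20): s=d/(1+c['k1']*(s@s))
    v=R.T@np.r_[s,1]; return -R.T@t,v/np.linalg.norm(v)
def onz(c,uv,z):
    o,v=ray(c,uv); return o+v*(z-o[2])/v[2]
def proj(c,p):
    R,t=RT(c);q=R@np.array(p,float)+t;s=q[:2]/q[2];s=s*(1+c['k1']*(s@s))
    return (np.array(c['intrinsics'])@np.r_[s,1])[:2]
def tri(a,ua,b,ub):
    (o,v),(p,w)=ray(a,ua),ray(b,ub)
    s=np.linalg.lstsq(np.c_[v,-w],p-o,rcond=None)[0]
    A,B=o+v*s[0],p+w*s[1]; return (A+B)/2,np.linalg.norm(A-B)
E
python3 - <<'E'
from h import *
import pickle
a=cap('side');b=cap('top');pickle.dump((a,b),open('c0.pkl','wb'))
for n,c in(('side',a),('top',b)):
    cv2.imwrite(f'pics/{n}0.png',cv2.resize(c['img'][:,:,::-1],(800,600),interpolation=cv2.INTER_CUBIC)); print(n,ray(c,(256,192)))
s=env.observe();print(s['time_s'],s['position'],s['orientation'],s['gripper_width'])
E
```

```text
pics
side (array([0.13625864, 0.64757883, 0.72100854]), array([ 0.38807031, -0.73470247, -0.55642944]))
top (array([ 0.2900742 , -0.13943907,  1.52108116]), array([ 0.16134255,  0.01449655, -0.98679199]))
0.1 [ 0.23786084 -0.57747499  0.2305288 ] [-7.02418910e-04  9.80972929e-01  1.94143214e-01 -1.79756704e-04] 0.08544224753611804
```

View pics/side0.png

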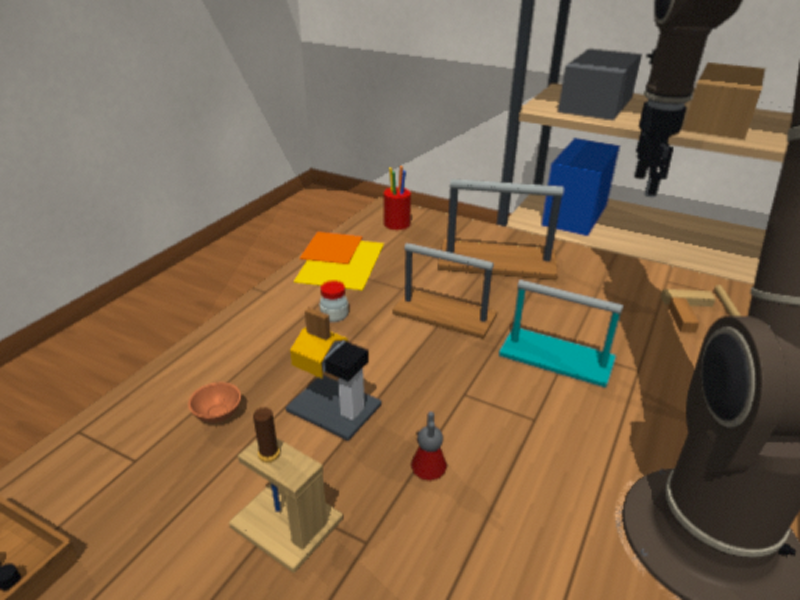

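View pics/top0.png

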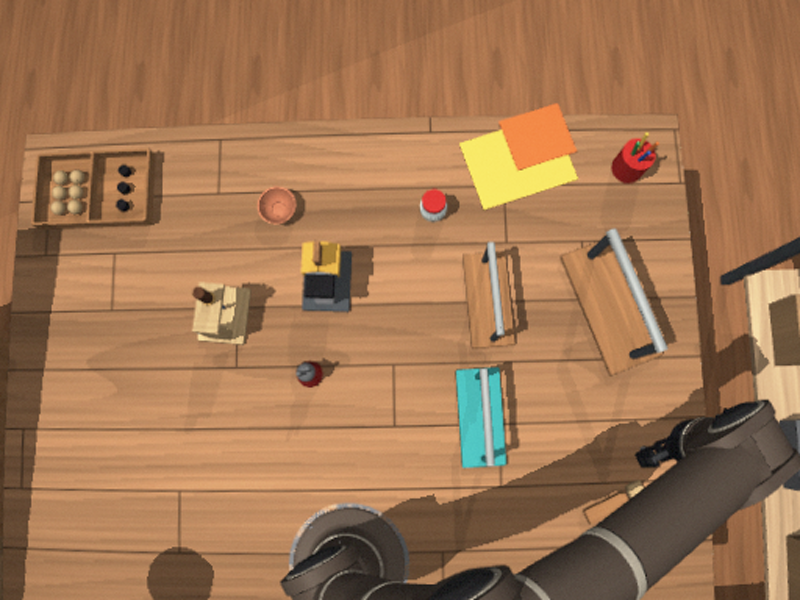

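The pictures show three rails, at top-view pixels (800x600): grey small (490,295), grey large (620,295) and turquoise (483,418). The small grey one fits: it isn't turquoise and is the smaller of the two grey ones. The lamp with its yellow cover is at (322,262), the rod in its rack at (203,293), the bowl at (277,205), the jar at (433,205) and the rabbit at (310,373). Next I'll confirm with an enlarged crop and measure.

Run:
```python
from h import *
import pickle
a,b=pickle.load(open('c0.pkl','rb'))
I=b['img'][:,:,::-1];J=a['img'][:,:,::-1]
r=lambda m,x0,x1,y0,y1,w,h:cv2.resize(m[y0:y1,x0:x1],(w,h),interpolation=cv2.INTER_CUBIC)
# top lamp+rack (120..235,150..222), rails (290..430,145..240); side lamp+rack(140..250,190..360)
top=np.hstack([r(I,120,240,145,220,480,300),r(I,290,430,145,240,320,300)])
bot=np.hstack([r(J,180,260,190,285,400,300)[:, :],r(J,140,220,255,330,400,300)])
cv2.imwrite('pics/crop1.png',np.vstack([top,bot]))
for n,c in(('top',b),('side',a)):
    H=cv2.cvtColor(c['img'],cv2.COLOR_RGB2HSV);g=c['img'].astype(int)
    for nm,m in(('yel',cv2.inRange(H,(20,200,90),(30,255,255))),('dkbrown',cv2.inRange(H,(3,90,20),(14,255,140))),('grey',cv2.inRange(H,(90,5,110),(125,60,220))),('black',cv2.inRange(H,(0,0,0),(179,255,35)))):
        for q in cv2.findContours(m,0,1)[0]:
            if cv2.contourArea(q)>18:
                R=cv2.minAreaRect(q); x,y,w,h=cv2.boundingRect(q)
                if 100<x<440 and 100<y<340: print(n,nm,cv2.contourArea(q),(x,y,w,h),np.round(cv2.boxPoints(R)).astype(int).tolist())
```

```text
top dkbrown 230.5 (317, 231, 21, 59) [[317, 231], [337, 231], [337, 289], [317, 289]]
top dkbrown 87.5 (193, 229, 26, 18) [[193, 232], [210, 221], [219, 236], [202, 246]]
top dkbrown 65.5 (123, 184, 13, 10) [[122, 189], [125, 183], [136, 188], [133, 194]]
top dkbrown 286.0 (155, 181, 21, 33) [[155, 181], [175, 180], [177, 212], [157, 213]]
top dkbrown 37.5 (354, 172, 38, 69) [[335, 183], [363, 172], [391, 240], [363, 252]]
top dkbrown 288.0 (317, 158, 28, 62) [[317, 159], [340, 157], [347, 217], [324, 220]]
top dkbrown 391.5 (219, 157, 21, 43) [[219, 157], [239, 157], [239, 199], [219, 199]]
top dkbrown 73.5 (285, 124, 9, 16) [[285, 139], [285, 124], [293, 124], [293, 139]]
top dkbrown 18.5 (166, 124, 7, 17) [[164, 125], [169, 124], [172, 140], [167, 141]]
top dkbrown 104.0 (181, 121, 16, 24) [[181, 144], [185, 120], [197, 122], [192, 146]]
top dkbrown 8724.5 (244, 108, 238, 266) [[231, 346], [428, 95], [532, 177], [335, 427]]
top black 22.0 (439, 272, 10, 13) [[436, 281], [446, 271], [449, 275], [439, 284]]
top black 282.0 (407, 269, 35, 30) [[406, 291], [440, 267], [451, 283], [416
[... 1192 characters left out ...]
83], [234, 185]]
side dkbrown 22.0 (165, 167, 16, 5) [[165, 168], [166, 165], [180, 170], [179, 173]]
side dkbrown 154.5 (385, 166, 33, 46) [[381, 178], [407, 164], [425, 198], [399, 212]]
side dkbrown 54.0 (379, 159, 22, 15) [[377, 170], [379, 159], [401, 164], [398, 175]]
side dkbrown 202.5 (292, 129, 27, 15) [[291, 138], [293, 129], [320, 135], [318, 144]]
side grey 19.0 (217, 245, 14, 14) [[216, 255], [219, 243], [231, 246], [228, 259]]
side black 33.0 (420, 318, 11, 14) [[419, 321], [424, 318], [431, 329], [426, 332]]
side black 381.5 (208, 220, 27, 24) [[206, 234], [224, 215], [237, 228], [219, 247]]
side black 2163.5 (430, 214, 56, 103) [[429, 315], [448, 211], [492, 219], [472, 323]]
```

View pics/crop1.png

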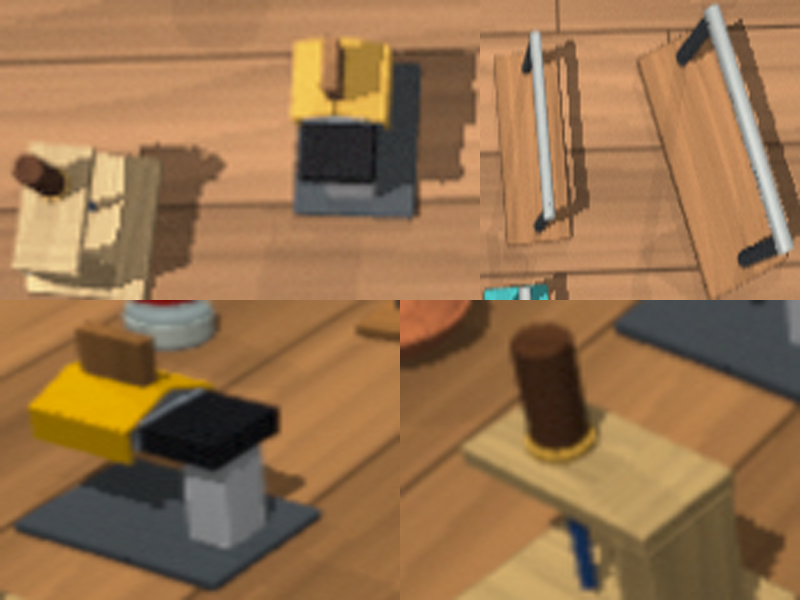

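The crop confirms it: the small grey rail's bar runs from (535,32) to (548,217) in the top-right panel. The lamp's black arm top spans (300,122) to (376,182) and the fin is at (332,65), both top-left. The rod handle's end is at (27,168), its flange near (53,188).

Run:
```python
from h import *
import pickle
a,b=pickle.load(open('c0.pkl','rb'))
T=lambda u,v:(120+u/4-.4,145+v/4-.4)
RR=lambda u,v:(290+(u-480)/2.2857-.3,145+v/3.158-.3)
S=lambda u,v:(180+u/5-.4,190+(v-300)/3.158-.3)
Q=lambda u,v:(140+(u-400)/5-.4,255+(v-300)/4-.4)
np.set_printoptions(precision=4,suppress=True)
p=[onz(b,RR(535,32),.146),onz(b,RR(548,217),.146)];print('bar',*p,(p[0]+p[1])/2,np.linalg.norm(p[0]-p[1]))
c=[onz(b,T(*q),.13) for q in((300,123),(376,123),(376,182),(301,182))];print('arm',*c)
print('base',*[onz(b,T(*q),.012) for q in((420,64),(416,215),(295,214))])
s=[onz(a,S(*q),.13) for q in((278,406),(210,440))];print('arm side',*s)
print('fin top z.19',*[onz(b,T(*q),.19) for q in((325,38),(339,38),(325,92))])
print('fin side z.19',*[onz(a,S(*q),.19) for q in((78,334),(153,352),(90,319))])
e=onz(b,T(27,168),.202);print('handle top',e, onz(a,Q(543,337),.202),tri(b,T(27,168),a,Q(543,337)))
print('flange side',onz(a,Q(561,443),.134))
# refined: black & bar masks
def pts(n,c,H0,H1,box):
    x0,x1,y0,y1=box;m=cv2.inRange(cv2.cvtColor(c['img'],cv2.COLOR_RGB2HSV),H0,H1);k=np.zeros_like(m);k[y0:y1,x0:x1]=m[y0:y1,x0:x1]
    q=max(cv2.findContours(k,0,1)[0],key=cv2.contourArea);r=cv2.boxPoints(cv2.minAreaRect(q));print(n,cv2.contourArea(q),r.round(1).tolist(),r.mean(0));return r
r=pts('armtop',b,(0,0,0),(179,255,60),(190,220,172,195));print([onz(b,x,.13) for x in r])
r=pts('bar',b,(0,0,130),(179,70,255),(305,326,150,220));print(onz(b,r.mean(0),.146))
pc=[tuple(np.rint(onz(b,q,0)[:2]*1000)) for q in((277/1.5625,205/1.5625),(433/1.5625,207/1.5625),(310/1.5625,375/1.5625))];print('bowl,jar,rabbit',pc)
```

```text
bar [ 0.6243 -0.296   0.146 ] [ 0.4462 -0.3053  0.146 ] [ 0.5353 -0.3007  0.146 ] 0.17830090724379394
arm [0.5734 0.0668 0.13  ] [0.5719 0.0087 0.13  ] [0.5264 0.0089 0.13  ] [0.5278 0.0659 0.13  ]
base [ 0.6447 -0.0155  0.012 ] [ 0.5184 -0.0111  0.012 ] [0.5215 0.0883 0.012 ]
arm side [0.5279 0.0134 0.13  ] [0.5351 0.0639 0.13  ]
fin top z.19 [0.6243 0.0396 0.19  ] [0.624  0.0293 0.19  ] [0.5837 0.0396 0.19  ]
fin side z.19 [0.6161 0.0489 0.19  ] [0.572  0.0509 0.19  ] [0.6229 0.0297 0.19  ]
handle top [0.5306 0.2563 0.202 ] [0.5277 0.2566 0.202 ] (array([0.5298, 0.256 , 0.2008]), np.float64(0.002333910312635667))
flange side [0.5259 0.2599 0.134 ]
armtop 339.5 [[195.0, 172.0], [219.0, 172.0], [219.0, 193.0], [195.0, 193.0]] [207.  182.5]
[array([0.5837, 0.0656, 0.13  ]), array([ 0.5818, -0.0078,  0.13  ]), array([ 0.5172, -0.0074,  0.13  ]), array([0.5189, 0.0655, 0.13  ])]
bar 232.0 [[311.1000061035156, 155.10000610351562], [316.20001220703125, 154.60000610351562], [322.29998779296875, 213.0], [317.29998779296875, 213.5]] [316.7137 184.0302]
[ 0.5346 -0.3009  0.146 ]
bowl,jar,rabbit [(np.float64(754.0), np.float64(146.0)), (np.float64(740.0), np.float64(-193.0)), (np.float64(385.0), np.float64(74.0))]
```

Request:
{"name": "move_arm", "arguments": {
  "motion": [
    {"tx": 0, "ty": 0, "tz": -4},
    {"tx": 3, "ty": -2, "tz": -7, "spin": 4},
    {"tx": 6, "ty": -4.5, "tz": -9, "spin": 8},
    {"tx": 9.5, "ty": -7.1, "tz": -9, "spin": 12},
    {"tx": 13, "ty": -9.8, "tz": -9, "spin": 16},
    {"tx": 16.5, "ty": -12.4, "tz": -9, "spin": 20},
    {"tx": 20, "ty": -15, "tz": -9, "spin": 24.4},
    {"tx": 23.5, "ty": -17.6, "tz": -9, "spin": 24.4}
  ],
  "claw": -1,
  "squeeze": 40
}}

```text
invalid input
```

Request:
{"name": "move_arm", "arguments": {
  "motion": [
    {"tx": 0, "ty": 0, "tz": -4, "spin": 0},
    {"tx": 3, "ty": -2, "tz": -7, "spin": 4},
    {"tx": 6, "ty": -4.5, "tz": -9, "spin": 8},
    {"tx": 9.5, "ty": -7.1, "tz": -9, "spin": 12},
    {"tx": 13, "ty": -9.8, "tz": -9, "spin": 16},
    {"tx": 16.5, "ty": -12.4, "tz": -9, "spin": 20},
    {"tx": 20, "ty": -15, "tz": -9, "spin": 24.4},
    {"tx": 23.5, "ty": -17.6, "tz": -9, "spin": 24.4}
  ],
  "claw": -1,
  "squeeze": 40
}}

```text
time_s: 0.9
position: [0.3887, -0.3239, 0.3211]
orientation: [-0.0, 1.0, -0.019, -0.0]
wrist_force: [0.5, -0.6, -0.0]
gripper_width: 0.0855
grip_force: 0.0
```

Request:
{"name": "move_arm", "arguments": {
  "motion": [
    {"tx": 2, "ty": -3.7, "tz": 0, "spin": 0},
    {"tx": 4, "ty": -7.6, "tz": 0, "spin": 0},
    {"tx": 6.5, "ty": -12, "tz": 0, "spin": 0},
    {"tx": 9, "ty": -16.4, "tz": 0, "spin": 0},
    {"tx": 11.5, "ty": -20.8, "tz": 0, "spin": 0},
    {"tx": 14, "ty": -25.2, "tz": 0, "spin": 0},
    {"tx": 16.5, "ty": -29.6, "tz": 0, "spin": 0},
    {"tx": 18.5, "ty": -33.5, "tz": 0, "spin": 0}
  ]
}}

```text
time_s: 1.7
position: [0.5856, 0.0046, 0.3209]
orientation: [-0.0, 1.0, -0.017, -0.0]
wrist_force: [-0.4, -0.6, -0.7]
gripper_width: 0.0854
grip_force: 0.0
```

Request:
{"name": "move_arm", "arguments": {
  "motion": [
    {"tx": 1, "ty": -2, "tz": 0, "spin": 0},
    {"tx": 1.5, "ty": -3.2, "tz": 1, "spin": 0},
    {"tx": 1.5, "ty": -3.2, "tz": 4, "spin": 0},
    {"tx": 1.5, "ty": -3.2, "tz": 7, "spin": 0},
    {"tx": 1.5, "ty": -3.2, "tz": 9, "spin": 0},
    {"tx": 1.5, "ty": -3.2, "tz": 9, "spin": 0},
    {"tx": 1.5, "ty": -3.2, "tz": 9, "spin": 0}
  ]
}}

```text
time_s: 2.4
position: [0.6008, 0.0332, 0.2312]
orientation: [0.0, 1.0, -0.018, -0.0]
wrist_force: [0.2, 0.5, 0.5]
gripper_width: 0.0854
grip_force: 0.0
```

Run:
```python
from h import *
a=cap('side');b=cap('top');print(env.observe()['position'])
r=lambda m,x0,x1,y0,y1,w,h:cv2.resize(m[y0:y1,x0:x1,::-1],(w,h),interpolation=cv2.INTER_CUBIC)
cv2.imwrite('pics/g1.png',np.hstack([r(a['img'],160,260,150,290,400,560),r(b['img'],160,260,110,250,400,560)]))
```

```text
[0.60165316 0.03376795 0.23263026]
```

View pics/g1.png

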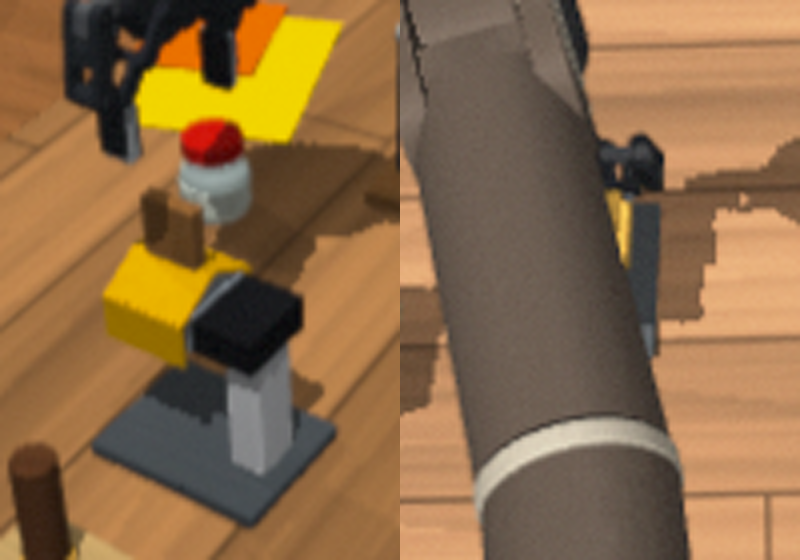

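The side view shows the open fingers at (120,130) and (218,60), straddling the fin at (172,225). The arm blocks the top view. Descending.

Request:
{"name": "move_arm", "arguments": {
  "motion": [
    {"tx": 0.1, "ty": -0.2, "tz": 2, "spin": 0},
    {"tx": 0.1, "ty": -0.2, "tz": 4, "spin": 0},
    {"tx": 0.1, "ty": -0.2, "tz": 6, "spin": 0},
    {"tx": 0.1, "ty": -0.2, "tz": 7, "spin": 0},
    {"tx": 0.1, "ty": -0.2, "tz": 7.6, "spin": 0},
    {"tx": 0.1, "ty": -0.2, "tz": 7.6, "spin": 0}
  ]
}}

```text
time_s: 3.1
position: [0.6023, 0.036, 0.1555]
orientation: [0.0, 1.0, -0.018, 0.0]
wrist_force: [0.1, -0.1, 0.1]
gripper_width: 0.0856
grip_force: 0.0
```

Request:
{"name": "move_arm", "arguments": {
  "motion": [
    {"tx": 0, "ty": 0, "tz": 0, "spin": 0},
    {"tx": 0, "ty": 0, "tz": 0, "spin": 0},
    {"tx": 0, "ty": 0, "tz": 0, "spin": 0},
    {"tx": 0, "ty": 0, "tz": 0, "spin": 0},
    {"tx": 0, "ty": 0, "tz": 0, "spin": 0},
    {"tx": 0, "ty": 0, "tz": 0, "spin": 0},
    {"tx": 0, "ty": 0, "tz": 0, "spin": 0},
    {"tx": 0, "ty": 0, "tz": 0, "spin": 0}
  ],
  "claw": 1,
  "squeeze": 40
}}

```text
time_s: 3.9
position: [0.6025, 0.0366, 0.1558]
orientation: [-0.0, 1.0, -0.017, 0.001]
wrist_force: [0.6, 2.6, 3.8]
gripper_width: 0.0115
grip_force: 39.7
```

Request:
{"name": "move_arm", "arguments": {
  "motion": [
    {"tx": 0, "ty": 0, "tz": -1, "spin": 0},
    {"tx": 0, "ty": 0, "tz": -3, "spin": 0},
    {"tx": 0, "ty": 0, "tz": -6, "spin": 0},
    {"tx": 0, "ty": 0, "tz": -9, "spin": 0},
    {"tx": 0, "ty": 0, "tz": -11, "spin": 0},
    {"tx": 0, "ty": 0, "tz": -12, "spin": 0},
    {"tx": 0, "ty": 0, "tz": -12, "spin": 0}
  ]
}}

```text
time_s: 4.6
position: [0.6024, 0.0358, 0.2765]
orientation: [0.0, 1.0, -0.018, 0.001]
wrist_force: [-0.3, 0.8, -1.0]
gripper_width: 0.0112
grip_force: 39.2
```

Run:
```python
from h import *
import pickle
a=cap('side');b=cap('top');pickle.dump((a,b),open('c1.pkl','wb'));print(env.observe()['position'])
r=lambda m,x0,x1,y0,y1,w,h:cv2.resize(m[y0:y1,x0:x1,::-1],(w,h),interpolation=cv2.INTER_CUBIC)
cv2.imwrite('pics/g2.png',np.hstack([r(a['img'],160,260,120,260,400,560),r(a['img'],250,350,140,220,400,560)]))
```

```text
[0.60153162 0.03574587 0.27422077]
```

View pics/g2.png

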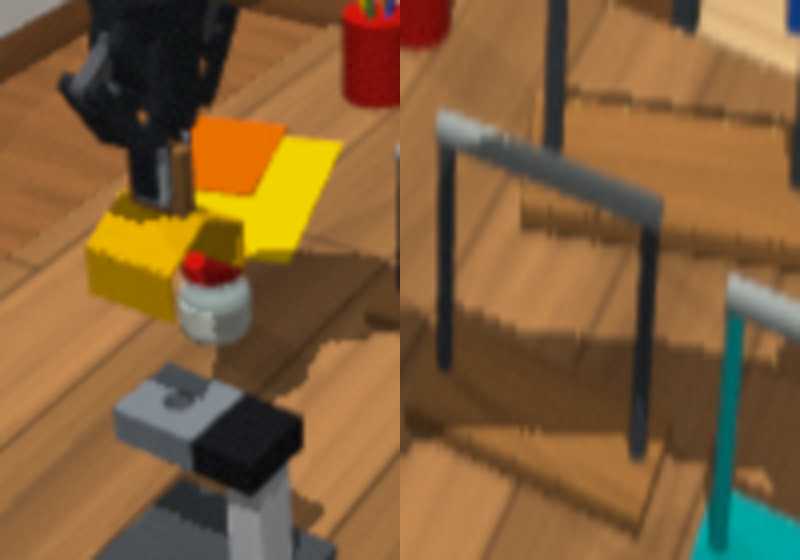

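The cover is lifted level at (165,250), and the lamp's hole is clear at about (181,401) in the left panel. The bar runs from (440,123) to (660,210) in the right panel.

Run:
```python
from h import *
import pickle
np.set_printoptions(precision=4,suppress=True)
a,b=pickle.load(open('c1.pkl','rb'))
print('hole',onz(a,(160+181/4-.4,120+401/4-.4),.13))
e=[(259.6,157.1),(314.6,169.6)];t=[(313.8,154.8),(319.4,213.4)]
q=[onz(a,x,.14) for x in e];print('bar side',q,sum(q)/2)
q=[onz(b,x,.144) for x in t];print('bar top',q,sum(q)/2)
print([tri(a,x,b,y) for x,y in zip(e,t)])
```

```text
hole [0.6005 0.038  0.13  ]
bar side [array([ 0.6244, -0.2978,  0.14  ]), array([ 0.446 , -0.3095,  0.14  ])] [ 0.5352 -0.3036  0.14  ]
bar top [array([ 0.6249, -0.2964,  0.144 ]), array([ 0.4465, -0.3054,  0.144 ])] [ 0.5357 -0.3009  0.144 ]
[(array([ 0.6249, -0.2971,  0.1404]), np.float64(0.0016860616252264316)), (array([ 0.4458, -0.3058,  0.1421]), np.float64(0.0019128534733765812))]
```

Request:
{"name": "move_arm", "arguments": {
  "motion": [
    {"tx": -0.5, "ty": 3, "tz": 0, "spin": -1},
    {"tx": -1.1, "ty": 7, "tz": 0, "spin": -2},
    {"tx": -1.8, "ty": 11.5, "tz": 0, "spin": -3},
    {"tx": -2.6, "ty": 16, "tz": 0, "spin": -4},
    {"tx": -3.3, "ty": 20.5, "tz": 0, "spin": -5},
    {"tx": -4.1, "ty": 25, "tz": 0, "spin": -5},
    {"tx": -4.8, "ty": 29.5, "tz": 0, "spin": -5},
    {"tx": -5.3, "ty": 32.5, "tz": 0, "spin": -5}
  ]
}}

```text
time_s: 5.5
position: [0.5354, -0.2907, 0.2733]
orientation: [0.0, 1.0, 0.024, -0.002]
wrist_force: [0.8, -1.0, -1.2]
gripper_width: 0.0114
grip_force: 39.2
```

Request:
{"name": "move_arm", "arguments": {
  "motion": [
    {"tx": -0.2, "ty": 1.1, "tz": 0, "spin": 0},
    {"tx": -0.2, "ty": 1.5, "tz": 0, "spin": 0},
    {"tx": -0.2, "ty": 1.5, "tz": 0, "spin": 0},
    {"tx": -0.2, "ty": 1.5, "tz": 0, "spin": 0},
    {"tx": -0.2, "ty": 1.5, "tz": 0, "spin": 0}
  ]
}}

```text
time_s: 6.0
position: [0.5372, -0.3001, 0.2753]
orientation: [-0.0, 1.0, 0.027, 0.0]
wrist_force: [0.2, -0.0, -1.2]
gripper_width: 0.0118
grip_force: 39.2
```

Request:
{"name": "move_arm", "arguments": {
  "motion": [
    {"tx": -0.1, "ty": 0.15, "tz": 2, "spin": 0},
    {"tx": -0.1, "ty": 0.15, "tz": 5, "spin": 0},
    {"tx": -0.1, "ty": 0.15, "tz": 7.5, "spin": 0},
    {"tx": -0.1, "ty": 0.15, "tz": 9.5, "spin": 0},
    {"tx": -0.1, "ty": 0.15, "tz": 10.5, "spin": 0},
    {"tx": -0.1, "ty": 0.15, "tz": 11, "spin": 0},
    {"tx": -0.1, "ty": 0.15, "tz": 11, "spin": 0}
  ]
}}

```text
time_s: 6.7
position: [0.5359, -0.3031, 0.1654]
orientation: [-0.0, 1.0, 0.026, 0.0]
wrist_force: [0.4, 0.0, -0.8]
gripper_width: 0.0118
grip_force: 39.2
```

Request:
{"name": "move_arm", "arguments": {
  "motion": [
    {"tx": 0, "ty": 0, "tz": 0.2, "spin": 0},
    {"tx": 0, "ty": 0, "tz": 0.4, "spin": 0},
    {"tx": 0, "ty": 0, "tz": 0.4, "spin": 0},
    {"tx": 0, "ty": 0, "tz": 0.4, "spin": 0}
  ]
}}

```text
time_s: 7.1
position: [0.5358, -0.3036, 0.1617]
orientation: [0.0, 1.0, 0.026, 0.0]
wrist_force: [0.2, -0.3, -1.1]
gripper_width: 0.0115
grip_force: 39.2
```

Request:
{"name": "move_arm", "arguments": {
  "motion": [
    {"tx": 0, "ty": -0.1, "tz": 0.1, "spin": 0},
    {"tx": 0, "ty": -0.1, "tz": 0.2, "spin": 0},
    {"tx": 0, "ty": -0.1, "tz": 0.2, "spin": 0},
    {"tx": 0, "ty": -0.1, "tz": 0.2, "spin": 0}
  ]
}}

```text
time_s: 7.5
position: [0.5357, -0.3023, 0.1598]
orientation: [0.0, 1.0, 0.026, 0.0]
wrist_force: [-1.9, 2.0, 3.7]
gripper_width: 0.0115
grip_force: 39.8
```

Run:
```python
from h import *
a=cap('side');s=env.observe();print(s['position'],s['wrist_force'])
r=lambda m,x0,x1,y0,y1,w,h:cv2.resize(m[y0:y1,x0:x1,::-1],(w,h),interpolation=cv2.INTER_CUBIC)
cv2.imwrite('pics/g3.png',r(a['img'],250,350,110,220,545,600))
```

```text
[ 0.53570748 -0.30234236  0.15978003] [-3.04496493  1.95785023  4.84057397]
```

View pics/g3.png

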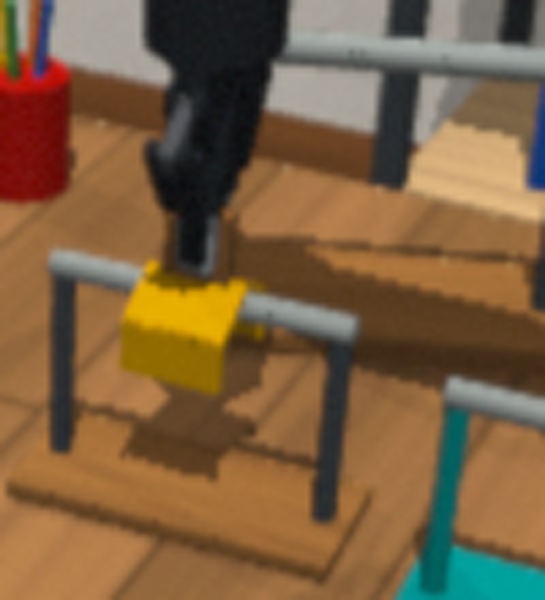

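The cover straddles the bar at (185,325), level and near the middle, and contact is felt. Releasing.

Request:
{"name": "move_arm", "arguments": {
  "motion": [
    {"tx": 0, "ty": -0.1, "tz": 0, "spin": 0},
    {"tx": 0, "ty": -0.1, "tz": 0, "spin": 0},
    {"tx": 0, "ty": -0.1, "tz": 0, "spin": 0}
  ]
}}

```text
time_s: 7.85
position: [0.5358, -0.3014, 0.1594]
orientation: [0.0, 1.0, 0.026, 0.0]
wrist_force: [-0.4, 0.9, 2.2]
gripper_width: 0.0113
grip_force: 39.6
```

Request:
{"name": "move_arm", "arguments": {
  "motion": [
    {"tx": 0, "ty": 0, "tz": 0, "spin": 0},
    {"tx": 0, "ty": 0, "tz": 0, "spin": 0},
    {"tx": 0, "ty": 0, "tz": 0, "spin": 0},
    {"tx": 0, "ty": 0, "tz": 0, "spin": 0},
    {"tx": 0, "ty": 0, "tz": 0, "spin": 0},
    {"tx": 0, "ty": 0, "tz": 0, "spin": 0}
  ],
  "claw": 0
}}

```text
time_s: 8.45
position: [0.5355, -0.3015, 0.1592]
orientation: [0.0, 1.0, 0.026, -0.0]
wrist_force: [0.1, 1.2, -0.4]
gripper_width: 0.0427
grip_force: 0.0
```

Request:
{"name": "move_arm", "arguments": {
  "motion": [
    {"tx": 0, "ty": 0, "tz": -1, "spin": 0},
    {"tx": 0, "ty": 0, "tz": -3, "spin": 0},
    {"tx": 0, "ty": 0, "tz": -6, "spin": 0},
    {"tx": 0, "ty": 0, "tz": -10, "spin": 0},
    {"tx": 0, "ty": 0, "tz": -14, "spin": 0},
    {"tx": 0, "ty": 0, "tz": -16, "spin": 0},
    {"tx": 0, "ty": 0, "tz": -16, "spin": 0}
  ]
}}

```text
time_s: 9.15
position: [0.537, -0.3019, 0.3241]
orientation: [0.002, 1.0, 0.026, 0.003]
wrist_force: [0.8, 0.7, -0.7]
gripper_width: 0.043
grip_force: 0.0
```

Run:
```python
from h import *
a=cap('side');s=env.observe();print(s['position'],s['wrist_force'],s['time_s'])
r=lambda m,x0,x1,y0,y1,w,h:cv2.resize(m[y0:y1,x0:x1,::-1],(w,h),interpolation=cv2.INTER_CUBIC)
cv2.imwrite('pics/g4.png',r(a['img'],250,350,110,220,545,600))
```

```text
[ 0.53614486 -0.30167962  0.32160375] [ 0.55115115  0.59302173 -0.16852615] 9.2
```

View pics/g4.png

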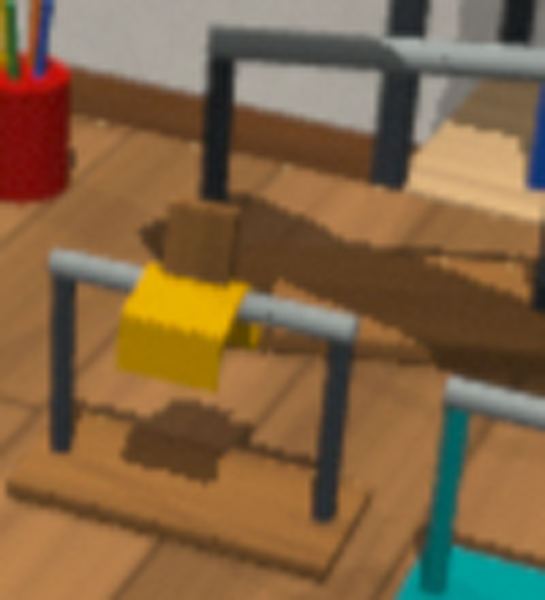

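The cover hangs on the bar at (180,325), let go and close to level (estimated tilt under 0.1 rad). Next is the rod.

Request:
{"name": "move_arm", "arguments": {
  "motion": [
    {"tx": 0.1, "ty": -3, "tz": 0, "spin": 1},
    {"tx": 0.3, "ty": -7.5, "tz": 0, "spin": 2},
    {"tx": 0.5, "ty": -12, "tz": 0, "spin": 3},
    {"tx": 0.7, "ty": -16.5, "tz": 0, "spin": 3},
    {"tx": 0.8, "ty": -21, "tz": 0, "spin": 3},
    {"tx": 1.0, "ty": -25.5, "tz": 0, "spin": 3},
    {"tx": 1.2, "ty": -30, "tz": 0, "spin": 3},
    {"tx": 1.4, "ty": -34.5, "tz": 0, "spin": 3}
  ],
  "claw": -1
}}

```text
time_s: 10.0
position: [0.5305, 0.0453, 0.3183]
orientation: [0.0, 1.0, -0.0, -0.001]
wrist_force: [0.9, 0.8, -0.4]
gripper_width: 0.0854
grip_force: 0.0
```

Request:
{"name": "move_arm", "arguments": {
  "motion": [
    {"tx": 0, "ty": -4, "tz": 0, "spin": 0},
    {"tx": 0, "ty": -8.5, "tz": 0, "spin": 0},
    {"tx": 0, "ty": -13, "tz": 0, "spin": 0},
    {"tx": 0, "ty": -17, "tz": 0, "spin": 0},
    {"tx": 0, "ty": -20, "tz": 0, "spin": 0},
    {"tx": 0, "ty": -21.3, "tz": 0, "spin": 0},
    {"tx": 0, "ty": -21.3, "tz": 0, "spin": 0}
  ]
}}

```text
time_s: 10.7
position: [0.5306, 0.2583, 0.3181]
orientation: [0.0, 1.0, 0.002, -0.001]
wrist_force: [0.1, -1.1, 0.7]
gripper_width: 0.085
grip_force: 0.0
```

Run:
```python
from h import *
np.set_printoptions(precision=4,suppress=True)
a=cap('side');s=env.observe();print(s['position'],s['orientation'],s['time_s'])
I=a['img'];H=cv2.cvtColor(I,cv2.COLOR_RGB2HSV)
m=cv2.inRange(H,(3,90,15),(14,255,120));k=np.zeros_like(m);k[255:296,155:185]=m[255:296,155:185]
q=max(cv2.findContours(k,0,1)[0],key=cv2.contourArea);(c,wh,an)=cv2.minAreaRect(q);print(c,wh,an)
for z in(.165,.169,.172):print(onz(a,c,z))
print('pred ends',proj(a,(.529,.257,.202)),proj(a,(.529,.257,.136)))
```

```text
[0.5313 0.2563 0.3183] [ 0.0006  1.      0.0004 -0.0008] 10.75
(169.4729766845703, 275.83782958984375) (29.427419662475586, 12.494322776794434) 80.53767395019531
[0.5325 0.2534 0.165 ]
[0.5296 0.2562 0.169 ]
[0.5275 0.2584 0.172 ]
pred ends [167.5022 263.742 ] [171.3722 288.0875]
```

Request:
{"name": "move_arm", "arguments": {
  "motion": [
    {"tx": -0.2, "ty": 0, "tz": 3, "spin": 0},
    {"tx": -0.2, "ty": 0, "tz": 6, "spin": 0},
    {"tx": -0.2, "ty": 0, "tz": 9, "spin": 0},
    {"tx": -0.2, "ty": 0, "tz": 12, "spin": 0},
    {"tx": -0.2, "ty": 0, "tz": 14, "spin": 0},
    {"tx": -0.2, "ty": 0, "tz": 15.5, "spin": 0},
    {"tx": -0.2, "ty": 0, "tz": 16.5, "spin": 0},
    {"tx": -0.2, "ty": 0, "tz": 16.5, "spin": 0}
  ]
}}

```text
time_s: 11.55
position: [0.5294, 0.2555, 0.1533]
orientation: [0.001, 1.0, -0.001, -0.001]
wrist_force: [-0.4, 0.0, 0.9]
gripper_width: 0.0856
grip_force: 0.0
```

Request:
{"name": "move_arm", "arguments": {
  "motion": [
    {"tx": 0, "ty": 0, "tz": 0, "spin": 0},
    {"tx": 0, "ty": 0, "tz": 0, "spin": 0},
    {"tx": 0, "ty": 0, "tz": 0, "spin": 0},
    {"tx": 0, "ty": 0, "tz": 0, "spin": 0},
    {"tx": 0, "ty": 0, "tz": 0, "spin": 0},
    {"tx": 0, "ty": 0, "tz": 0, "spin": 0},
    {"tx": 0, "ty": 0, "tz": 0, "spin": 0},
    {"tx": 0, "ty": 0, "tz": 0, "spin": 0}
  ],
  "claw": 1,
  "squeeze": 60
}}

```text
time_s: 12.35
position: [0.5298, 0.2571, 0.1549]
orientation: [-0.0, 1.0, -0.0, 0.0]
wrist_force: [-1.1, 0.5, 5.3]
gripper_width: 0.0226
grip_force: 58.5
```

Request:
{"name": "move_arm", "arguments": {
  "motion": [
    {"tx": 0, "ty": 0, "tz": -1, "spin": 0},
    {"tx": 0, "ty": 0, "tz": -3, "spin": 0},
    {"tx": 0, "ty": 0, "tz": -5.5, "spin": 0},
    {"tx": 0, "ty": 0, "tz": -8.5, "spin": 0},
    {"tx": 0, "ty": 0, "tz": -11.5, "spin": 0},
    {"tx": 0, "ty": 0, "tz": -14, "spin": 0},
    {"tx": 0, "ty": 0, "tz": -15, "spin": 0},
    {"tx": 0, "ty": 0, "tz": -15, "spin": 0}
  ]
}}

```text
time_s: 13.15
position: [0.5299, 0.257, 0.3055]
orientation: [-0.0, 1.0, -0.0, 0.001]
wrist_force: [0.7, -0.1, -1.0]
gripper_width: 0.0228
grip_force: 58.7
```

Run:
```python
from h import *
a=cap('side');b=cap('top');s=env.observe();print(s['position'],s['gripper_width'],s['grip_force'],s['time_s'])
r=lambda m,x0,x1,y0,y1,w,h:cv2.resize(m[y0:y1,x0:x1,::-1],(w,h),interpolation=cv2.INTER_CUBIC)
cv2.imwrite('pics/g5.png',np.hstack([r(a['img'],120,240,170,320,480,600),r(a['img'],255,330,120,210,320,384).repeat(1,0)[:600] if 0 else cv2.copyMakeBorder(r(a['img'],255,330,120,210,320,384),0,216,0,0,0)]))
```

```text
[0.52909129 0.25635464 0.30301965] 0.022921521151702148 58.73420834541321 13.25
```

View pics/g5.png

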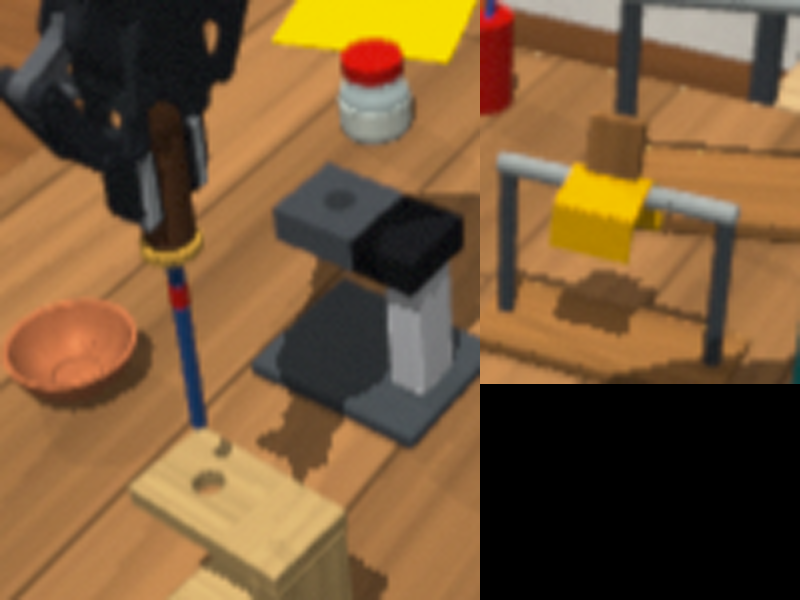

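The rod is gripped at the handle, hanging upright with its red band at (179,297) and tip at (199,425). The lamp's hole is at (341,200), and the cover is still on the bar in the right panel.

```bash
cat > m.py <<'E'
from h import *
np.set_printoptions(precision=4,suppress=True)
def hole(c,g):
    # dark blob in 6x enlarged patch round guess pixel
    u,v=np.rint(g).astype(int);P=cv2.cvtColor(c['img'][v-7:v+8,u-7:u+8],cv2.COLOR_RGB2GRAY)
    return u,v,P
def rod(a,box):
    x0,x1,y0,y1=box;H=cv2.cvtColor(a['img'],cv2.COLOR_RGB2HSV)[y0:y1,x0:x1]
    bl=cv2.inRange(H,(100,150,40),(130,255,255));rd=cv2.inRange(H,(0,200,90),(4,255,255))|cv2.inRange(H,(176,200,90),(179,255,255))
    f=lambda m:(np.argwhere(m>0)[:,::-1]+[x0,y0]).astype(float)
    return f(bl),f(rd)
E
python3 - <<'E'
from m import *
import pickle
a=cap('side');b=cap('top');pickle.dump((a,b),open('c2.pkl','wb'));s=env.observe();p=s['position'];print(p)
print(hole(a,(204.8,219.6)))
print('top guess',proj(b,(.601,.037,.13)));print(hole(b,proj(b,(.601,.037,.13))))
bl,rd=rod(a,(150,180,225,285));print(len(bl),len(rd),rd.mean(0),bl[:,1].min(),bl[:,1].max())
al=np.r_[bl,rd];vx,vy,x0,y0=cv2.fitLine(al.astype(np.float32),2,0,.01,.01).ravel();print('line at rows',[(r,x0+(r-y0)*vx/vy) for r in(235,255,275)])
tz=p[2]-.1345
for x,y in((p[0],p[1]),(p[0]-.002,p[1]),(p[0]+.002,p[1]),(p[0],p[1]+.002)):
    q=[proj(a,(x,y,tz+h)) for h in(.1,.084,0)];A,B=q[0],q[2];print((x,y),q[1],B,[A[0]+(r-A[1])*(B[0]-A[0])/(B[1]-A[1]) for r in(235,255,275)])
E
```

```text
[0.5289 0.2563 0.3026]
(np.int64(205), np.int64(220), array([[102,  91,  82,  80,  80,  82,  81,  81,  82,  86,  94, 105, 119,
        125, 127],
       [ 86,  82,  79,  80,  79,  80,  80,  78,  79,  80,  81,  86,  94,
        102, 107],
       [ 82,  81,  80,  81,  79,  81,  81,  78,  79,  79,  80,  81,  80,
         83,  88],
       [ 81,  80,  80,  80,  79,  79,  79,  79,  79,  80,  80,  79,  80,
         80,  80],
       [ 80,  82,  81,  78,  74,  73,  69,  69,  69,  73,  80,  78,  80,
         79,  79],
       [ 80,  80,  79,  73,  65,  61,  60,  59,  61,  64,  72,  78,  80,
         79,  80],
       [ 80,  81,  77,  66,  59,  57,  57,  57,  56,  58,  65,  76,  81,
         82,  78],
       [ 81,  81,  76,  65,  57,  56,  57,  58,  57,  56,  63,  77,  82,
         81,  83],
       [ 80,  80,  79,  70,  61,  56,  58,  57,  59,  65,  74,  79,  80,
         80,  81],
       [ 81,  81,  81,  75,  73,  67,  66,  66,  72,  77,  78,  79,  79,
         81,  81],
       [ 80,  81,  81,  80,  78,  78,  74,  77,  79,  80,  79,  81,  81,
         82,  79],
       [ 81,  80,  80,  80,  80,  
[... 2051 characters left out ...]
 [np.float64(163.22744646898047), np.float64(166.40582575248084), np.float64(169.58420503598123)]
(np.float64(0.5269427399791167), np.float64(0.2563026126000729)) [165.4368 243.7363] [170.6206 276.698 ] [np.float64(164.05888331191787), np.float64(167.206158131263), np.float64(170.35343295060815)]
(np.float64(0.5309427399791167), np.float64(0.2563026126000729)) [163.6901 243.0269] [168.9725 275.9647] [np.float64(162.39890703579385), np.float64(165.60828825479754), np.float64(168.8176694738012)]
(np.float64(0.5289427399791167), np.float64(0.2583026126000729)) [163.8441 244.0289] [169.1321 277.0046] [np.float64(162.39227326805178), np.float64(165.60135233078236), np.float64(168.81043139351294)]
```

```bash
cat >> m.py <<'E'
def holec(c,g,bg):
    u,v,P=hole(c,g);w=np.clip((bg-P.astype(float)-3)/12,0,1);w[:3]=0;w[11:]=0;w[:,:2]=0;w[:,12:]=0
    yy,xx=np.mgrid[:15,:15];return np.array([u-7+(w*xx).sum()/w.sum(),v-7+(w*yy).sum()/w.sum()])
E
python3 - <<'E'
from m import *
import pickle
a,b=pickle.load(open('c2.pkl','rb'))
ha=holec(a,(204.8,219.6),80);hb=holec(b,(204.3,166.2),99)
print(ha,hb,onz(a,ha,.13),onz(b,hb,.13),tri(a,ha,b,hb))
E
```

```text
[204.4439 219.5744] [204.8543 165.2635] [0.602  0.0376 0.13  ] [0.6039 0.0353 0.13  ] (array([0.6041, 0.0354, 0.1279]), np.float64(0.00072351487907519))
```

Request:
{"name": "move_arm", "arguments": {
  "motion": [
    {"tx": 0.6, "ty": 1.8, "tz": 0, "spin": 0},
    {"tx": 1.6, "ty": 4.8, "tz": 0, "spin": 0},
    {"tx": 2.8, "ty": 8.2, "tz": 0, "spin": 0},
    {"tx": 4, "ty": 11.8, "tz": 0, "spin": 0},
    {"tx": 5.2, "ty": 15.4, "tz": 0, "spin": 0},
    {"tx": 6.2, "ty": 18.4, "tz": 0, "spin": 0},
    {"tx": 7.0, "ty": 20.8, "tz": 0, "spin": 0},
    {"tx": 7.4, "ty": 21.9, "tz": 0, "spin": 0}
  ]
}}

```text
time_s: 14.15
position: [0.6037, 0.0344, 0.3027]
orientation: [0.001, 1.0, -0.002, -0.001]
wrist_force: [0.3, -0.9, -1.3]
gripper_width: 0.0225
grip_force: 58.8
```

Request:
{"name": "move_arm", "arguments": {
  "motion": [
    {"tx": 0, "ty": 0, "tz": 0.5, "spin": 0},
    {"tx": 0, "ty": 0, "tz": 1.5, "spin": 0},
    {"tx": 0, "ty": 0, "tz": 2, "spin": 0},
    {"tx": 0, "ty": 0, "tz": 2, "spin": 0},
    {"tx": 0, "ty": 0, "tz": 2, "spin": 0},
    {"tx": 0, "ty": 0, "tz": 2, "spin": 0}
  ]
}}

```text
time_s: 14.75
position: [0.6035, 0.0384, 0.2846]
orientation: [-0.0, 1.0, 0.0, 0.0]
wrist_force: [-0.5, 0.6, -1.6]
gripper_width: 0.0226
grip_force: 58.8
```

```bash
cat > look.py <<'E'
from m import *
import sys,pickle
P=[];BL=[];A=[]
for i in range(4):
    a=cap('side');A.append(a);s=env.observe();P.append(s['position'])
p=np.mean(P,0);print('tcp',p,s['orientation'],s['time_s'],s['wrist_force'])
g=np.mean([c['img'].astype(float) for c in A],0).round().astype(np.uint8);a['img']=g
pickle.dump(a,open('c3.pkl','wb'));cv2.imwrite('pics/'+sys.argv[1],cv2.resize(g[160:250,160:260,::-1],(660,594),interpolation=cv2.INTER_CUBIC))
bl,rd=rod(a,(185,225,160,250));print(len(bl),len(rd),'band',rd.mean(0),'blue rows',bl[:,1].min(),bl[:,1].max())
al=np.r_[bl,rd];vx,vy,x0,y0=cv2.fitLine(al.astype(np.float32),2,0,.01,.01).ravel();L=lambda r:x0+(r-y0)*vx/vy
tz=p[2]-.1345;B=proj(a,(*p[:2],tz+.084));T=proj(a,(*p[:2],tz))
print('pred band',B,'pred tip',T,'line-pred at band,tip',L(B[1])-B[0],L(T[1])-T[0])
for h in((.602,.0376),(.603,.0365),(.6039,.0353)):print(h,proj(a,(*h,.13)),'line - up-axis over hole at tip row',L(T[1])-proj(a,(*h,tz))[0],'at band row',L(B[1])-proj(a,(*h,tz+.084))[0])
E
python3 look.py l1.png
```

```text
tcp [0.6036 0.038  0.2846] [ 0.      1.     -0.0001  0.0003] 14.95 [-0.3136  0.1378 -1.3846]
29 102 band [211.4804 184.8725] blue rows 190.0 212.0
pred band [200.9176 184.0942] pred tip [203.287  212.9641] line-pred at band,tip 11.023869112536175 -6.689692908797326
(0.602, 0.0376) [204.4478 219.5803] line - up-axis over hole at tip row -7.325378137344444 at band row 10.355985717638845
(0.603, 0.0365) [204.3668 219.2213] line - up-axis over hole at tip row -7.2441113481413595 at band row 10.438515521943287
(0.6039, 0.0353) [204.3425 218.8534] line - up-axis over hole at tip row -7.220147304936376 at band row 10.460682722289391
```

```bash
sed -i 's/(185,225,160,250)/(194,209,170,250)/' look.py; python3 look.py l2.png
```

```text
tcp [0.6035 0.0378 0.2844] [ 0.      1.     -0.0001  0.0001] 15.15 [-0.3126  0.6    -1.9431]
32 28 band [205.7143 185.5714] blue rows 189.0 213.0
pred band [201.0062 184.1309] pred tip [203.3705 212.9908] line-pred at band,tip 4.2016406816276515 -1.0273482452878682
(0.602, 0.0376) [204.4478 219.5803] line - up-axis over hole at tip row -1.5850883268758196 at band row 3.616125488779005
(0.603, 0.0365) [204.3668 219.2213] line - up-axis over hole at tip row -1.503824923064883 at band row 3.698652322086218
(0.6039, 0.0353) [204.3425 218.8534] line - up-axis over hole at tip row -1.479856937003916 at band row 3.7208247183122864
```

View pics/l2.png

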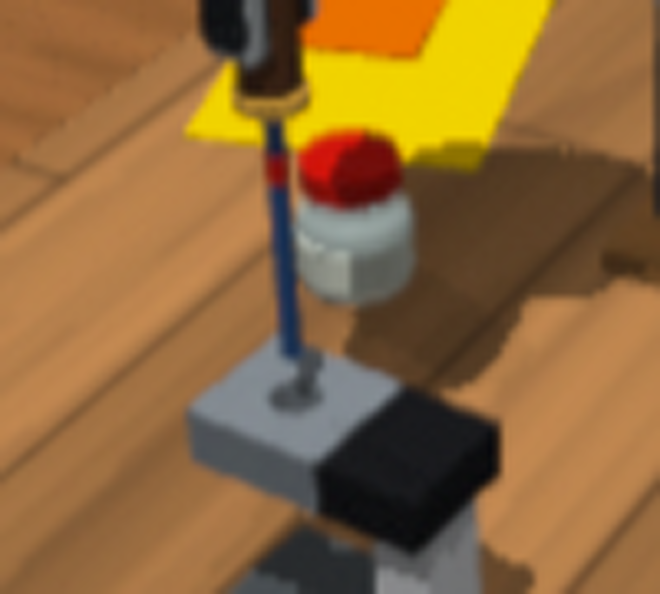

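The view shows the rod hanging over the lamp, tip at (291,355), band (277,170) and hole at (296,397). The jar's red lid spoiled the band mask, so I'll narrow it.

Run:
```python
from m import *
import pickle
a=pickle.load(open('c3.pkl','rb'))
H=cv2.cvtColor(a['img'],cv2.COLOR_RGB2HSV);I=a['img'].astype(int)
bl,_=rod(a,(194,209,170,250))
_,rd=rod(a,(196,205,178,192));print('band',rd.mean(0),len(rd),sorted(set(rd[:,1])))
al=np.r_[bl,rd];vx,vy,x0,y0=cv2.fitLine(al.astype(np.float32),2,0,.01,.01).ravel();L=lambda r:x0+(r-y0)*vx/vy
for r in range(176,218):
    if r<188 or r>209:print(r,I[r,int(round(L(r)))],end=' ')
print()
p=np.array([.6035,.0378,.2844]);tz=.1499
for r in(186,200,213):print(r,L(r))
A,B=proj(a,(*p[:2],tz+.084)),proj(a,(*p[:2],tz));print('pred',A,B)
for r in(212.6,213,213.4):print('tip',onz(a,(L(r),r),tz))
print('flange bottom pred',proj(a,(*p[:2],tz+.11)),'band edges',proj(a,(*p[:2],tz+.09)),proj(a,(*p[:2],tz+.078)))
```

```text
band [201.5714 185.2857] 7 [np.float64(184.0), np.float64(185.0), np.float64(186.0), np.float64(187.0)]
176 [145 108  41] 177 [125  94  40] 178 [83 66 48] 179 [36 40 53] 180 [25 36 53] 181 [26 36 55] 182 [32 32 53] 183 [75 33 48] 184 [113  22  29] 185 [120  17  13] 186 [120  16  12] 187 [111  24  26] 210 [31 48 75] 211 [28 48 76] 212 [25 47 78] 213 [32 52 82] 214 [ 71  84 101] 215 [110 120 128] 216 [122 129 135] 217 [ 96 100 105] 
186 201.64708
200 202.774
213 203.82042
pred [201.0108 184.1584] [203.375  213.0179]
tip [0.6036 0.0359 0.1499]
tip [0.6026 0.0372 0.1499]
tip [0.6016 0.0385 0.1499]
flange bottom pred [200.2257 174.6083] band edges [200.832 181.982] [201.1882 186.3188]
```

Run:
```python
from m import *
import pickle
a,b=pickle.load(open('c2.pkl','rb'))
th=np.linspace(0,2*np.pi,73)
def ext(c,g,bg,dk,h):
    u,v,P=hole(c,g);E=cv2.resize(P.astype(np.float32),None,fx=8,fy=8,interpolation=cv2.INTER_CUBIC)
    m=(E<(bg+dk)/2).astype(np.uint8);q=max(cv2.findContours(m[16:96,16:100].copy(),0,1)[0],key=cv2.contourArea).reshape(-1,2)+16
    q=(q+.5)/8-.5+[u-7,v-7];e=np.array([proj(c,(h[0]+.01*np.cos(t),h[1]+.01*np.sin(t),.13)) for t in th])
    print('seen',q.min(0),q.max(0),'circle',e.min(0),e.max(0))
ext(a,(204.8,219.6),80,57,(.603,.0365));ext(b,(204.3,166.2),99,59,(.603,.0365))
# fin and handle in start views vs. grip-centred y
a0,b0=pickle.load(open('c0.pkl','rb'))
for c,n,box in((b0,'top',(121,138,183,196)),(a0,'side',(159,180,258,294))):
    g=cv2.cvtColor(c['img'],cv2.COLOR_RGB2HSV);x0,x1,y0,y1=box
    m=cv2.inRange(g[y0:y1,x0:x1],(0,80,10),(14,255,95));q=np.argwhere(m>0)[:,::-1]+[x0,y0];print(n,q.min(0),q.max(0),q.mean(0),len(q))
    def cyl(x,y):
        e=np.array([proj(c,(x+.012*np.cos(t),y+.012*np.sin(t),z)) for t in th for z in(.136,.202)]);return e.min(0),e.max(0)
    print('pred',cyl(.529,.2567))
```

```text
seen [200.6875 217.0625] [208.4375 222.1875] circle [200.301  216.7639] [208.423  221.7217]
seen [202.1875 162.3125] [207.8125 168.4375] circle [201.2162 162.3812] [207.7351 168.7797]
top [127 185] [135 193] [131.3636 189.7727] 44
pred (array([122.1672, 183.0942]), array([136.2918, 194.7667]))
side [162 262] [176 291] [169.4211 275.7121] 323
pred (array([161.0699, 259.1677]), array([177.6433, 292.6915]))
```

Request:
{"name": "move_arm", "arguments": {
  "motion": [
    {"tx": 0, "ty": 0.05, "tz": 0.5, "spin": 0},
    {"tx": 0, "ty": 0.05, "tz": 1, "spin": 0},
    {"tx": 0, "ty": 0.05, "tz": 1.6, "spin": 0},
    {"tx": 0, "ty": 0.05, "tz": 2.3, "spin": 0},
    {"tx": 0, "ty": 0.05, "tz": 3, "spin": 0},
    {"tx": 0, "ty": 0.05, "tz": 3.7, "spin": 0},
    {"tx": 0, "ty": 0.05, "tz": 4, "spin": 0},
    {"tx": 0, "ty": 0.05, "tz": 4, "spin": 0}
  ]
}}

```text
time_s: 15.95
position: [0.6032, 0.0373, 0.2436]
orientation: [0.0, 1.0, -0.0, -0.0]
wrist_force: [-0.0, -0.3, -1.5]
gripper_width: 0.0227
grip_force: 58.8
```

```bash
python3 look.py l3.png | head -1
python3 - <<'E'
from m import *
import pickle
a=pickle.load(open('c3.pkl','rb'))
print(a['img'][210:228,196:214].astype(int).sum(2)//3)
print((a['img'][210:228,196:214,2].astype(int)-a['img'][210:228,196:214,0]))
h=(.6033,.0366)
for z in(.13,.14,.15,.16): print(z,proj(a,(*h,z)))
th=np.linspace(0,2*np.pi,73)
for r,n in((.01,'hole'),(.004,'rod')):
    e=np.array([proj(a,(h[0]+r*np.cos(t),h[1]+r*np.sin(t),.13)) for t in th]);print(n,e.min(0),e.max(0))
E
```

```text
tcp [0.6036 0.0373 0.2445] [-0.      1.     -0.0001  0.0003] 16.15 [-0.9032 -0.2711 -1.5469]
[[109 110 111 110 108 113  89  62  51  63  96 103 105 107 108 106  74  62]
 [110 111 109 108 118 127  99  64  52  61  97 104 105 107 110 108  74  62]
 [111 108 109 117 131 135 106  66  52  57  85  93 101 107 112 107  74  63]
 [109 110 122 133 138 136 113  69  52  52  73  80  88 101 114  96  74  64]
 [115 127 135 137 139 137 119  71  52  50  70  75  82 116 130 121 107  87]
 [130 138 139 139 139 137 123  73  52  50  68  74  88 128 136 136 132 124]
 [137 138 139 139 139 138 129  77  53  48  63  79 116 134 138 138 138 138]
 [139 137 138 139 138 135 125  77  53  48  57  79 127 137 137 137 139 139]
 [139 138 138 139 136 120 100  68  53  48  53  79 117 136 139 139 140 140]
 [137 139 140 139 125  95  77  61  53  46  50  75 101 131 139 140 140 140]
 [139 139 140 138 118  82  71  62  54  47  48  66  96 131 139 140 140 140]
 [139 139 139 139 129  96  78  67  58  53  59  85 115 131 138 140 140 140]
 [139 140 139 139 138 126 112 102  90  89 107 118 128 132 133 137 139 139]
 [139 139 140 139 139 138 133 13
[... 1183 characters left out ...]
 15  13  10  11  31  51  50  25  10  12  13  15  16  16  15]
 [ 14  14  15  15  16  13  13  22  34  32  17  12  12  14  14  15  15  15]
 [ 16  15  16  14  14  15  13  16  19  20  14  14  13  15  14  13  13  15]
 [ 14  15  15  14  13  15  14  15  14  14  13  14  15  15  14  13  13  12]
 [ 12  13  13  15  14  15  15  16  14  14  14  15  15  14  14  12  10   7]
 [ 10  10  12  13  14  14  15  16  15  15  15  15  15  13  14  10   6   5]
 [  9   8   9  11  12  12  14  15  15  14  14  15  15  13  12   8   4   2]]
0.13 [204.2435 219.207 ]
0.14 [203.9836 215.998 ]
0.15 [203.7206 212.7514]
0.16 [203.4543 209.4668]
hole [200.1776 216.7499] [208.2997 221.7072]
rod [202.6183 218.219 ] [205.8671 220.2019]
```

Request:
{"name": "move_arm", "arguments": {
  "motion": [
    {"tx": 0, "ty": 0.03, "tz": 0.6, "spin": 0},
    {"tx": 0, "ty": 0.03, "tz": 1.6, "spin": 0},
    {"tx": 0, "ty": 0.03, "tz": 2.7, "spin": 0},
    {"tx": 0, "ty": 0.03, "tz": 3.8, "spin": 0},
    {"tx": 0, "ty": 0.03, "tz": 4.9, "spin": 0},
    {"tx": 0, "ty": 0.03, "tz": 5.8, "spin": 0},
    {"tx": 0, "ty": 0.03, "tz": 6.3, "spin": 0},
    {"tx": 0, "ty": 0.03, "tz": 6.3, "spin": 0}
  ]
}}

```text
time_s: 16.95
position: [0.6031, 0.0369, 0.1803]
orientation: [0.0, 1.0, -0.0, -0.001]
wrist_force: [-0.2, -0.4, -0.6]
gripper_width: 0.0227
grip_force: 58.8
```

Request:
{"name": "move_arm", "arguments": {
  "motion": [
    {"tx": 0, "ty": 0, "tz": 0, "spin": 0},
    {"tx": 0, "ty": 0, "tz": 0, "spin": 0},
    {"tx": 0, "ty": 0, "tz": 0, "spin": 0}
  ]
}}

```text
time_s: 17.25
position: [0.6038, 0.037, 0.1818]
orientation: [0.0, 1.0, -0.0, 0.0]
wrist_force: [0.0, -0.9, -0.9]
gripper_width: 0.0224
grip_force: 58.8
```

```bash
sed -i 's/(194,209,170,250)/(199,210,190,228)/' look.py; python3 look.py l4.png
python3 - <<'E'
from m import *
import pickle
a=pickle.load(open('c3.pkl','rb'))
I=a['img'].astype(int);D=I[:,:,2]-I[:,:,0]
for r in range(204,226):print(r,D[r,199:211])
h=(.6033,.0366)
for z in(.13,.136,.156):print(z,proj(a,(*h,z)))
H=cv2.cvtColor(a['img'],cv2.COLOR_RGB2HSV);m=cv2.inRange(H[135:180,260:320],(20,180,90),(32,255,255));q=np.argwhere(m>0)[:,::-1]+[260,135];print('cover yellow',len(q),q.mean(0))
R=pickle.load(open('c2.pkl','rb'))[0];m=cv2.inRange(cv2.cvtColor(R['img'],cv2.COLOR_RGB2HSV)[135:180,260:320],(20,180,90),(32,255,255));q=np.argwhere(m>0)[:,::-1]+[260,135];print('before',len(q),q.mean(0))
E
```

```text
tcp [0.6037 0.037  0.1816] [ 0.      1.     -0.0001  0.0002] 17.45 [-0.0314  0.4879 -0.6624]
2 4 band [204.5 219.5] blue rows 216.0 216.0
pred band [204.0046 218.8855] pred tip [206.0819 244.4842] line-pred at band,tip 0.4953849344647665 -1.5818887405567637
(0.602, 0.0376) [204.4478 219.5803] line - up-axis over hole at tip row -1.9789271605685599 at band row 0.08131655736357857
(0.603, 0.0365) [204.3668 219.2213] line - up-axis over hole at tip row -1.8993817062327025 at band row 0.1622770278272867
(0.6039, 0.0353) [204.3425 218.8534] line - up-axis over hole at tip row -1.8737989355137756 at band row 0.18658339834195203
204 [  4   5   4   4   1 -24 -34 -32 -27 -16  -9  -9]
205 [ -1   2   4   3  -3 -23 -34 -33 -30 -27 -24 -17]
206 [-18  -2   2  -2 -11 -23 -33 -33 -30 -40 -63 -58]
207 [-35 -12  -5 -11 -19 -25 -33 -31 -30 -45 -87 -81]
208 [ -50  -25  -18  -21  -25  -26  -34  -32  -33  -58 -101  -75]
209 [ -59  -34  -24  -25  -26  -33  -35  -38  -47  -96 -107  -83]
210 [ -80  -64  -46  -44  -40  -45  -55  -74  -84 -118  -98  -89]
211 [ -99 -118 -103  -97  -77  -88 -107 -123 -115 -101  
[... 174 characters left out ...]
 -16  -5   2  -7 -22]
215 [ 8  6  5  3 14 21 21 12  7  8  6  6]
216 [10  8  9  9 30 40 35 16  8  9  8 10]
217 [13 13  9  7 26 27 21  4  7  9  8 10]
218 [ 15  14  11   3 -28 -30 -34 -27   1   8   9  14]
219 [ 14  15   8  -5 -75 -86 -83 -55  -6   7  12  14]
220 [  15   13    9   -4  -80 -110 -107  -65   -6    9   14   16]
221 [ 15  14  10   2 -49 -91 -93 -50   0  11  15  15]
222 [ 14  15  14  11   2 -25 -38  -6   8  12  14  14]
223 [14 14 16 14 14  8  2 10 14 13 15 14]
224 [15 14 15 14 15 13 13 13 15 15 15 13]
225 [15 15 14 15 15 16 14 15 16 14 14 13]
0.13 [204.2435 219.207 ]
0.136 [204.0879 217.286 ]
0.156 [203.5612 210.7853]
cover yellow 375 [282.7493 169.472 ]
before 397 [282.7481 169.4987]
```

Request:
{"name": "move_arm", "arguments": {
  "motion": [
    {"tx": 0, "ty": 0, "tz": 0.1, "spin": 0},
    {"tx": 0, "ty": 0, "tz": 0.2, "spin": 0},
    {"tx": 0, "ty": 0, "tz": 0.2, "spin": 0},
    {"tx": 0, "ty": 0, "tz": 0.2, "spin": 0},
    {"tx": 0, "ty": 0, "tz": 0.2, "spin": 0},
    {"tx": 0, "ty": 0, "tz": 0.2, "spin": 0}
  ]
}}

```text
time_s: 18.05
position: [0.6035, 0.037, 0.1793]
orientation: [0.0, 1.0, -0.0, 0.0]
wrist_force: [0.1, -0.1, -1.8]
gripper_width: 0.0227
grip_force: 58.8
```

Run:
```python
from h import *
a=cap('side');s=env.observe();print(s['position'],s['wrist_force'],s['grip_force'])
cv2.imwrite('pics/fin.png',cv2.resize(a['img'][130:240,180:326,::-1],(796,600),interpolation=cv2.INTER_CUBIC))
```

```text
[0.60351658 0.03699158 0.17930444] [ 0.07720147  0.93274654 -1.02304185] 58.80708932876587
```

View pics/fin.png

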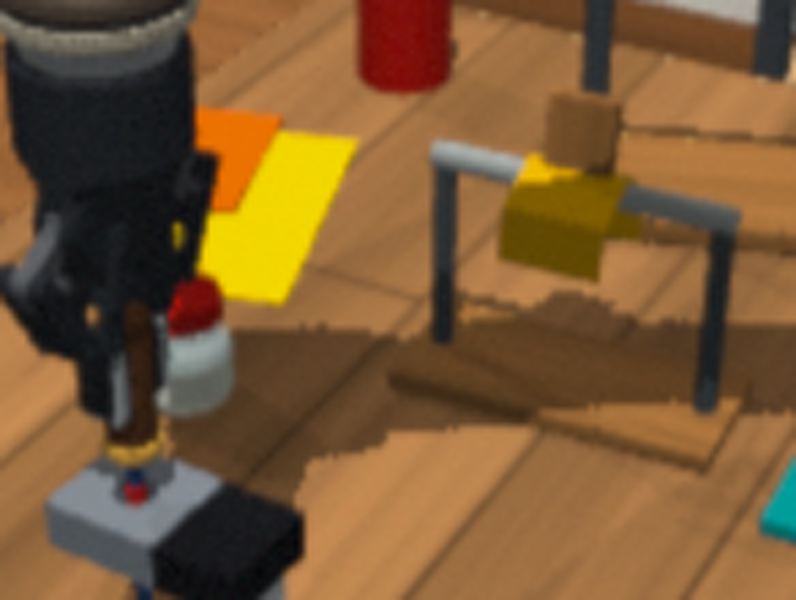

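The rod sits in the hole with its band at the lamp's top (135,490), and its tip shows below the head at (143,592). The cover hangs level on the bar at (565,225). Handing in.

```bash
python3 -c "
from rig import env
print(env.sign_off())"
```

```text
the job is handed in; nothing more can be done
None
```

I handed in the job with the cover hanging level on the small grey rail's bar and the rod held upright in the lamp's hole, its red band at the lamp's top; by my camera estimates it is centred to about 1–2 mm, but the hand-in returned no verdict.

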